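Sort the dip cups and card holders into the drawer, shut and bolt it

TASK

Clear the pizza stall's counter: stand the two steel dip cups in the wide compartment of the open drawer and the two dark wooden card holders in its narrow compartment, all upright on the drawer floor. Then push the drawer fully shut without tipping anything over, and only after that slide its bolt fully home into the keeper. Leave the lidded tub, the turner, and the pizza cutter on its board where they are.

Things in the scene. Friction and masses are not known exactly. Their poses are not given: they have to be found in the camera images.
- cup1: stainless steel dip cup, round, open at the top, 57 mm across the rim (52 mm at the foot), 36 mm tall, wall 2.5 mm, about 60 g; loose, standing mouth up on the table; origin at the centre of its underside, z up
- cup2: stainless steel dip cup, round, open at the top, 57 mm across the rim (52 mm at the foot), 36 mm tall, wall 2.5 mm, about 60 g; loose, standing mouth up on the table; origin at the centre of its underside, z up
- holder1: dark wooden menu-card holder, a block 60 mm long (its x), 30 mm wide (its y), 40 mm tall, with a 4 mm wide, 6 mm deep slot along the middle of its top, about 50 g; loose, standing slot up on the table; origin at the centre of its underside
- holder2: dark wooden menu-card holder, a block 60 mm long (its x), 30 mm wide (its y), 40 mm tall, with a 4 mm wide, 6 mm deep slot along the middle of its top, about 50 g; loose, standing slot up on the table; origin at the centre of its underside
- chest: fixed wooden counter-top chest with one drawer, 220 mm deep (x), 310 mm wide (y), 95 mm tall; origin at the centre of its underside; its front is the plane x = -110 mm of its frame and faces the robot; x of its frame points from its front to its back, y to the left seen from the robot. The steel keeper of the bolt is on its left cheek, 145 mm to +y of the middle
- drawer (a joint): how far the light wooden drawer is pulled out (m): 0 fully shut (front flush with the chest), about 0.17 at the start; slides along the chest's x, towards the robot as it opens, with about 3 N of friction. Inside, two compartments side by side, the wide one to +y, the narrow one to -y; the 6 mm thick walls and divider stand 39 mm above their floor
- wide_well (a point): centre of the floor of the wide compartment (inside 168 mm along x by 140 mm along y), floor 18 mm and wall tops 57 mm above the table; moves with the drawer; axes as the chest's
- narrow_well (a point): centre of the floor of the narrow compartment (inside 168 mm along x by 98 mm along y), floor 18 mm and wall tops 57 mm above the table; moves with the drawer; axes as the chest's
- drawer_front (a point): point on the robot-side face of the drawer's front panel (264 mm wide, 15 mm thick) at its top edge, 81 mm above the table, 20 mm to -y of the panel's middle: a clear place to push, a little below this point, along the chest's +x; moves with the drawer. 55 mm to -y of it, 42 mm above the table, a 24 mm round pull knob stands out 30 mm
- bolt (a joint): how far the steel barrel bolt on the drawer's front is slid (m) along the chest's +y (to the left seen from the robot): 0 to 0.006 withdrawn at the start, 0.034 fully home in the keeper on the chest's left cheek (only sensible with the drawer shut); about 1.5 N of friction, stays where it is left
- bolt_knob (a point): near the top of the bolt's handle: an upright round steel pin 12 mm thick, standing 26 mm in front of the drawer's front panel, clear from 70 mm to 112 mm above the table; this point lies on its axis, 100 mm above the table; moves with drawer and bolt
- tub: bystander: tub with a blue lid, 110 mm across, 88 mm tall, loose; origin at the centre of its underside
- turner: bystander: turner (spatula) 260 mm long lying along its x on the table, loose; origin at its underside
- cutter: bystander: pizza wheel cutter 185 mm long, black handle, lying on a fixed wooden board (170 x 280 x 18 mm), loose; origin where the handle meets the steel, on the underside

How it is judged (in metres and radians):
On the way, in this order (a step that is already met when the one before it is completed fails the run):
1. both cups stand in the wide compartment and both holders in the narrow one (x of cup1 in the frame of wide_well between -0.084 and 0.084 m and y of cup1 in the frame of wide_well between -0.07 and 0.07 m and z of cup1 in the frame of wide_well between -0.01 and 0.012 m and angle between each of cup1, cup2, holder1, holder2's own z axis and vertical below 0.3 rad and x of cup2 in the frame of wide_well between -0.084 and 0.084 m and y of cup2 in the frame of wide_well between -0.07 and 0.07 m and z of cup2 in the frame of wide_well between -0.01 and 0.012 m and x of holder1 in the frame of narrow_well between -0.084 and 0.084 m and y of holder1 in the frame of narrow_well between -0.049 and 0.049 m and z of holder1 in the frame of narrow_well between -0.01 and 0.012 m and x of holder2 in the frame of narrow_well between -0.084 and 0.084 m and y of holder2 in the frame of narrow_well between -0.049 and 0.049 m and z of holder2 in the frame of narrow_well between -0.01 and 0.012 m), for 0.2 s.
2. the drawer is pushed fully shut (value of joint drawer below 0.004 m), for 0.2 s.
3. the bolt is slid home (value of joint bolt above 0.03 m), for 0.2 s.
At the end, for the whole second after the job is handed in: Both cups stand upright (within 17 degrees) on the floor of the wide compartment and both holders upright on the floor of the narrow one, at rest; the drawer is shut to within 4 mm and the bolt is slid at least 30 of its 34 mm into the keeper (all of step 1 and linear speed of each of cup1, cup2, holder1, holder2 below 0.03 m/s and value of joint drawer below 0.004 m and value of joint bolt above 0.03 m); the robot touches nothing.
It fails at once if the tub is pushed out of place (more than 30 mm) (distance of tub from where it was at the start of the episode above 0.03 m).
It fails at once if the turner is pushed out of place (more than 30 mm) (distance of turner from where it was at the start of the episode above 0.03 m).
It fails at once if the cutter is pushed out of place (more than 30 mm) (distance of cutter from where it was at the start of the episode above 0.03 m).
It also fails if it takes over 72 s, if anything falls off the work surface, if the arm or the gripper's body presses on something with over 40 N, if the wrist force passes 120 N, or if a joint passes its speed limit or range.

ROBOT

A 6-joint arm with a two-finger parallel gripper is mounted at the origin on the work surface. World frame = base frame: x ahead of the robot, y to its left, z up, the work surface at z = 0. Lengths are in mm, angles in rad, forces in N, time in s.
With the tool pointing down it reaches from about 350 to 875 mm from the base axis. Payload 4.2 kg.
Tool frame: the origin (TCP) lies at the very end of the fingers, on their centre line; the grasp point (between the pads) lies 19 mm behind it; z points along the fingers, y is the line along which they close (so a half turn about z gives the same grasp; the last joint's range is limited). The gripper opens to 85 mm and grips with 20 to 120 N. Pads are 22 mm wide; open, the fingers measure 114 mm over their backs; the gripper's body (76 mm by 85 mm) begins 54 mm behind the grasp point. The pads swing forward as they close: fully open they stand 13 mm farther back than shut.
Start: joints at [-0.965, 0.385, 0.008, 0, -1.194, -0.259], TCP at [212.446, -587.764, 231.312] pointing down, gripper open.
Joint ranges: [-3.14, 3.14], [-1.21, 2.06], [-1.07, 1.41], [-3.16, 2.05], [-2.99, -0.16], [-3.1, 3.1]. Speed limits (rad/s): [2.79, 2.79, 3.14, 3.14, 3.14, 3.14].

INTERFACE

Orientations are given as a unit quaternion [x, y, z, w].
In Python, from bench import read_state, get_image, get_calibration, job_done gives the robot as it stands.
- The arm moves only by the shell command python3 -m creep 'ROWS'. ROWS is a JSON object of lists of equal length, an entry for each row: "translation": the shift along the world's x, y, z in cm, a list of three; "delta_rot": the turn, a rotation vector about the world's x, y, z in degrees, a list of three; "hand": the finger opening in cm, from 0 to 8.54. A call has 1 to 8 rows; each row is the pose to reach, as a shift and turn from the pose commanded when the call began; what a row does not reach only later rows make up. A row lasts 1/8 s, in which the tool goes at most 62.5 mm and 10.7 degrees, less where a joint would pass 70% of its speed; a pose out of reach is approached as far as the arm can. A call with a gripper value outside its range is refused whole. The fingers move at their own pace and stop on an object; the grip force is fixed at half the most. Time passes only in rows, so rows that repeat a pose let the fingers close. It gives the time, the measured TCP pose, the force, the opening and the grip force at its end, in the units of the state.
- read_state(): the state, without advancing time (a new reading comes with each control period).
- get_image(name): name is "scene" or "top" or "wrist"; returns (picture, depth): 400x640x3 uint8, red, green, blue; 400x640 float32, mm along the optical axis (not along the pixel's ray), 0 where there is no reading.
- get_calibration(name): a dict with "intrinsics" (3x3 intrinsics, pixels), "dist" ([k1, k2, p1, p2, k3] as OpenCV has them; the pictures are not rectified), "xyz" and "attitude" of the camera in the world. Camera axes: x right, y down, z forward; pixel columns grow to the right and rows downward; lengths in mm; the calibration is good to about 2 mm. A picture is of the moment at which its call begins: read the wrist's pose just before it. get_calibration takes no time and is no camera call; for the wrist camera it gives the pose at the moment of the call.
- job_done(): hands the job in; it is judged then, once.
The state is a dict: "clock": time; "joints": joint angles; "joint_vel": joint speeds; "joint_efforts": joint torques, N m; "position": TCP position; "ee_rot": TCP orientation; "contact_force": force on the tool from outside, world axes, zero at the start; "wrist_torque": the same for the moment, N m; "gripper_width": finger opening in mm; "grasp_force": force on a finger pad.
Only numpy, scipy, OpenCV 4.12 (cv2) and the standard library are available. Lean on these libraries where they do the work, as an engineer would, in place of code of your own. Each camera call takes 0.05 s, during which the arm holds its last target. There are 200 camera calls.

## Working session

There is one attempt and no reset: what is moved stays moved. The work goes in short steps, Python scripts to look and compute and a shell command to move; the robot and the scene stay as the last step left them, time stands still between calls to the robot, and variables do not carry over. Pictures are saved under pics/ and viewed, at most 10 in all, crops included, and the job is handed in when it is done.

```bash
mkdir -p pics
cat > h.py <<'E'
import numpy as np, cv2, json
from bench import *
from scipy.spatial.transform import Rotation as R
def cloud(n):
    c=get_calibration(n); im,d=get_image(n)
    K=np.array(c["intrinsics"],float); D=np.array(c["dist"],float)
    v,u=np.mgrid[0:400,0:640]
    p=cv2.undistortPoints(np.stack([u,v],-1).reshape(-1,1,2).astype(np.float64),K,D).reshape(400,640,2)
    P=np.dstack([p[...,0]*d,p[...,1]*d,d])
    a=np.array(c["attitude"],float)
    M=R.from_quat(a).as_matrix() if a.size==4 else (a if a.size==9 else R.from_rotvec(a).as_matrix())
    W=P@M.T+np.array(c["xyz"],float)
    W[d<=0]=np.nan
    return im,d,W
E
python3 - <<'E'
from h import *
for n in("top","scene"):
    im,d,W=cloud(n); cv2.imwrite(f"pics/{n}.png",im[...,::-1]); np.savez(f"{n}.npz",im=im,W=W)
    c=get_calibration(n);print(n,c["xyz"],c["attitude"])
print(read_state())
E
```

```text
top [ 333.10178501   -2.18146834 1439.47444278] [ 0.71761745 -0.68893963  0.06994808 -0.07412588]
scene [1017.51030962  586.41717545 1011.31177825] [ 0.26708629  0.9059984  -0.31200604 -0.10239159]
{'clock': 0.1, 'joints': array([-9.65404337e-01,  3.85455455e-01,  6.77703527e-03, -4.06311158e-04,
       -1.19396683e+00, -2.58579849e-01]), 'joint_vel': array([ 0.00039454, -0.00106766,  0.00271914,  0.00313622,  0.00042153,
       -0.00058153]), 'joint_efforts': array([-1.38222626e-03, -3.93319523e+01,  1.88929510e+01,  4.19791505e+00,
       -2.56808657e-03,  9.52413785e-06]), 'position': array([ 212.26822982, -587.31396291,  230.35551492]), 'ee_rot': array([-1.72464448e-01,  9.85015291e-01,  9.18596023e-04, -2.15563639e-04]), 'contact_force': array([ 0.4704025 , -0.89677124, -0.03410972]), 'wrist_torque': array([-0.00389106, -0.02347993, -0.01524742]), 'grasp_force': 0.0, 'gripper_width': 85.39025277070265}
```

View pics/top.png

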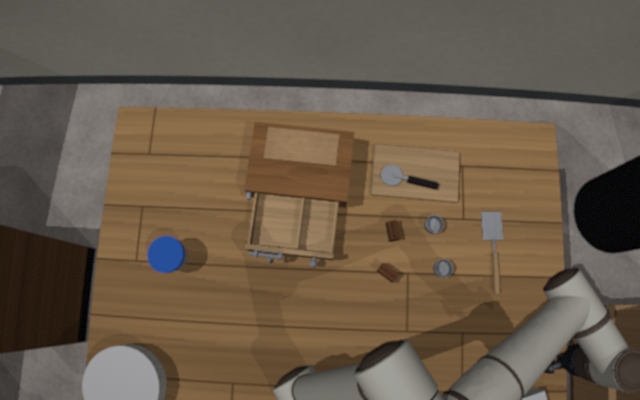

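View pics/scene.png

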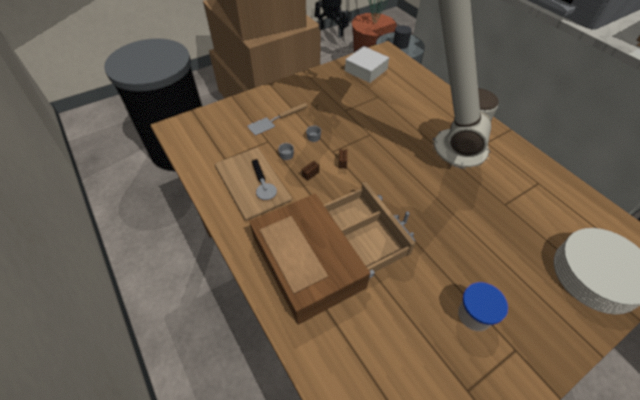

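The top view shows the cups at about (435,225) and (444,268), and the holders at (395,231) and (389,272). The open drawer is around (293,222), with the pull knob at (314,262) and the bolt near (268,256). The tub is at (166,254), and the turner and board are on the right. Next I'll measure them.

Run:
```python
from h import *
f=np.load("top.npz");W=f["W"];im=f["im"].astype(int)
def blob(n,u0,u1,v0,v1,z0,z1):
    w=W[v0:v1,u0:u1].reshape(-1,3); w=w[(w[:,2]>z0)&(w[:,2]<z1)]
    if len(w)<5: print(n,len(w));return
    r=cv2.minAreaRect(w[:,:2].astype(np.float32))
    print(n,len(w),"med",np.median(w,0).round(1),"rect",np.round(r[0],1),np.round(r[1],1),round(r[2],1),"zmax",w[:,2].max().round(1))
blob("cupA",420,452,210,240,22,60);blob("cupB",428,460,253,284,22,60)
blob("hA",380,410,216,246,28,60);blob("hB",372,406,257,288,28,60)
blob("chest",235,365,115,205,85,110)
blob("drawer",235,350,190,275,48,70);blob("front",235,350,235,275,72,90)
blob("knobtop",255,290,240,275,95,125);blob("pull",305,325,250,272,25,60)
blob("tub",140,195,230,280,75,110)
for (u,v) in [(345,160),(400,150),(100+20,254),(500,290)]: print(u,v,W[v,u].round(1))
f=np.load("scene.npz");W=f["W"]
blob("S cupB",304,323,124,144,25,60);blob("S cupA",275,297,140,162,25,60)
blob("S hA",300,322,160,182,33,60);blob("S hB",333,350,146,172,33,60)
blob("S chest",245,372,190,320,88,110);blob("S knob",395,415,205,235,92,125)
blob("S front",350,420,180,262,72,90)
t=cv2.imread("pics/top.png")
cv2.imwrite("pics/c1.png",cv2.resize(t[180:290,235:465],None,fx=3.4,fy=3.4,interpolation=cv2.INTER_CUBIC))
```

```text
cupA 78 med [ 581.5 -325.8   33.9] rect [ 577.4 -317.6] [54.  55.4] 2.0 zmax 41.3
cupB 82 med [ 441.9 -350.2   33.6] rect [ 443.  -344.7] [55.7 52.1] 72.5 zmax 42.0
hA 205 med [ 552.2 -187.    38.3] rect [ 553.4 -188. ] [60.4 30.7] 13.1 zmax 47.3
hB 212 med [ 423.4 -175.6   38.7] rect [ 423.6 -176.1] [61.1 31.4] 55.1 zmax 45.4
chest 7108 med [741.5 102.1  95.5] rect [746.3 104.6] [309.9 223. ] 85.7 zmax 107.7
drawer 598 med [521.8 144.2  57.5] rect [538.4 117.4] [300.6 208.5] 86.0 zmax 70.0
front 503 med [471.5 131.5  80. ] rect [456.5 124.4] [260.8  47.1] 86.2 zmax 89.8
knobtop 16 med [441.2 172.  108.8] rect [441.7 172.2] [ 8.9 10.1] 87.8 zmax 112.5
pull 77 med [447.1  47.1  47.9] rect [444.7  46.8] [57.4 30.2] 86.2 zmax 58.8
tub 1079 med [444.4 486.5  87.7] rect [445.  486.6] [108.1 109.5] 2.3 zmax 96.8
345 160 [751.1 -34.1  94.2]
400 150 [ 816.  -211.7   17.8]
120 254 [443.9 670.2  -4.3]
500 290 [ 381.6 -534.1   -1. ]
S cupB 80 med [ 441.2 -345.2   32.4] rect [ 442. -343.] [62.  53.2] 58.3 zmax 40.7
S cupA 87 med [ 578.2 -319.    32.7] rect [ 578.9 -315.9] [57.4 51. ] 60.0 zmax 39.3
S hA 138 med [ 554.2 -185.7   40.7] rect [ 553.  -188.3] [60.3 32.6] 9.2 zmax 46.8
S hB 114 med [ 425.6 -173.7   40.4] rect [ 425.8 -173.7] [63.9 29.2] 55.6 zmax 47.4
S chest 7809 med [752.8 124.4  96.9] rect [665.3 109.8] [312.6 381.7] 86.0 zmax 105.7
S knob 25 med [445.1 176.9 108. ] rect [444.  176.1] [11.7 11. ] 36.4 zmax 114.7
S front 471 med [474.3 143.2  81.3] rect [459.5 124.8] [263.4  44.6] 86.0 zmax 88.9
```

View pics/c1.png

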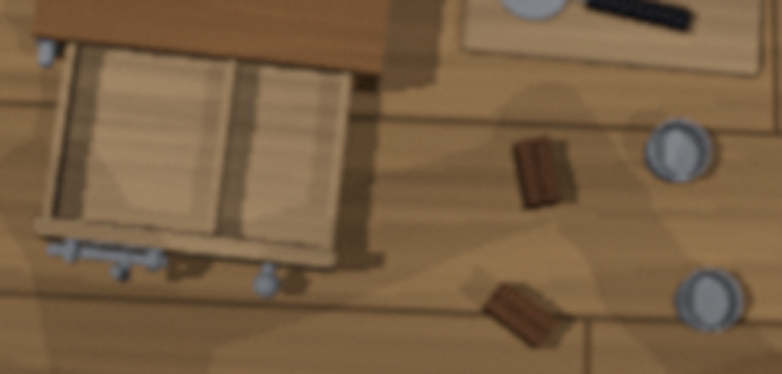

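Sizes and heights agree with the spec. The chest yaw is about -4.1°. Cup A is at (578,-317), cup B at (442.5,-344), holder A at (553,-188) with its long axis at 13°, and holder B at (424.5,-175) at 55.5°. I'll start with cup A.

```bash
python3 - <<'E'
from h import *
ex=np.array([.9974,-.0715]);ey=np.array([.0715,.9974])
for n in("top","scene"):
    W=np.load(n+".npz")["W"].reshape(-1,3)
    p=W[:,:2]-np.array([636.6,112.5]); a=np.c_[p@ex,p@ey,W[:,2]]
    m=(a[:,0]>-230)&(a[:,0]<20)&(abs(a[:,1])<160); a=a[m]
    fl=a[(a[:,2]>10)&(a[:,2]<25)&(a[:,0]<0)&(a[:,0]>-160)]
    w=a[(a[:,2]>50)&(a[:,2]<62)&(a[:,0]<-20)&(a[:,0]>-140)]
    print(n,"walltop hist",np.histogram(w[:,1],bins=np.arange(-140,141,6)))
    s=a[(a[:,2]>75)&(a[:,2]<86)];print("front x",np.percentile(s[:,0],[5,25,50,75,95]),"y",np.percentile(s[:,1],[1,99]))
    k=a[a[:,2]>100];k=k[k[:,0]<-60];print("knob",k.mean(0),len(k))
    f=fl[abs(fl[:,1]-52)<50];print("floor",np.median(fl,0),"x",np.percentile(f[:,0],[1,99]))
c=np.array([636.6,112.5])
for n,x,y in [("wide back",-49,52),("wide front",-116,52),("nar back",-45,-73),("nar front",-115,-73),("push",-170,-20)]:print(n,c+x*ex+y*ey)
E
python3 -m creep '{"translation":[[3.6,2.7,-1],[8.2,6.1,-2],[13.5,10,-4],[19,14,-6],[24.5,18.1,-8],[30,22.2,-10],[34.5,25.5,-11],[36.6,27.1,-11]],"delta_rot":[[0,0,-3],[0,0,-6],[0,0,-10],[0,0,-14],[0,0,-18],[0,0,-21],[0,0,-24],[0,0,-24]],"hand":[8.5,8.5,8.5,8.5,8.5,8.5,8.5,8.5]}'
```

```text
top walltop hist (array([ 0,  0, 72,  0,  0,  0,  0,  0,  0,  0,  0,  0,  0,  0,  0,  0,  0,
        0,  8, 60, 12,  0,  0,  0,  0,  0,  0,  0,  0,  0,  0,  0,  0,  0,
        0,  0,  0,  0,  0,  0,  0,  0,  0, 63, 20,  0]), array([-140, -134, -128, -122, -116, -110, -104,  -98,  -92,  -86,  -80,
        -74,  -68,  -62,  -56,  -50,  -44,  -38,  -32,  -26,  -20,  -14,
         -8,   -2,    4,   10,   16,   22,   28,   34,   40,   46,   52,
         58,   64,   70,   76,   82,   88,   94,  100,  106,  112,  118,
        124,  130,  136]))
front x [-172.11800428 -168.63810159 -164.2526809  -160.105106     -0.22333763] y [-131.67176127  142.47600468]
knob [-199.13395772   46.17837416  109.16189501] 14
floor [-76.84982928   3.04330879  17.56907326] x [-149.41173601   -1.34432138]
scene walltop hist (array([ 0,  9, 84, 12,  0,  0,  0,  0,  0,  0,  0,  0,  0,  0,  0,  0,  0,
        0,  1, 56, 54,  0,  0,  0,  0,  0,  0,  0,  0,  0,  0,  0,  0,  0,
        0,  0,  0,  0,  0,  0,  0,  0,  0, 43, 77,  0]), array([-140, -134, -128, -122, -116, -110, -104,  -98,  -92,  -86,  -80,
        -74,  -68,  -62,  -56,  -50,  -44,  -38,  -32,  -26,  -20,  -14,
         -8,   -2,    4,   10,   16,   22,   28,   34,   40,   46,   52,
         58,   64,   70,   76,   82,   88,   94,  100,  106,  112,  118,
        124,  130,  136]))
front x [-172.12814378 -167.92717754 -163.050315   -158.88840761 -156.71118354] y [-128.05135878  154.12909206]
knob [-196.28447891   49.9305982   108.65144596] 19
floor [-94.10433653  12.08816043  19.26505971] x [-158.07132008  -31.37403894]
wide back [591.4454 167.8683]
wide front [524.6196 172.6588]
nar back [586.4975  42.9073]
nar front [516.6795  47.9123]
push [465.612 104.707]
clock: 1.1
position: [579.4, -314.9, 119.6]
ee_rot: [0.036, 0.999, 0.0, -0.001]
contact_force: [-0.2, -0.6, 0.5]
gripper_width: 85.2
grasp_force: 0.0
```

The drawer geometry matches my layout. Now I'll go down and grip.

```bash
python3 -m creep '{"translation":[[0,0,-4],[0,0,-8],[0,0,-11],[0,0,-11.2],[0,0,-11.2],[0,0,-11.2],[0,0,-11.2],[0,0,-11.2]],"delta_rot":[[0,0,0],[0,0,0],[0,0,0],[0,0,0],[0,0,0],[0,0,0],[0,0,0],[0,0,0]],"hand":[8.5,8.5,8.5,8.5,3,3,3,3]}'
```

```text
clock: 2.1
position: [580.0, -317.4, 11.9]
ee_rot: [0.036, 0.999, -0.001, 0.002]
contact_force: [-0.2, 0.8, 6.8]
gripper_width: 54.4
grasp_force: 63.6
```

```bash
python3 -m creep '{"translation":[[0,0,3],[0,1,8],[0,5,11],[0.2,11,11],[0.4,17,11],[0.6,23,11],[0.8,29,11],[1,35,11]],"delta_rot":[[0,0,0],[0,0,0],[0,0,0],[0,0,0],[0,0,0],[0,0,0],[0,0,0],[0,0,0]],"hand":[3,3,3,3,3,3,3,3]}'
python3 -m creep '{"translation":[[0.1,5,0],[0.2,9.5,0],[0.3,12.6,0],[0.3,13.5,0],[0.3,13.5,-4],[0.3,13.5,-7],[0.3,13.5,-8.4],[0.3,13.5,-8.4]],"delta_rot":[[0,0,0],[0,0,0],[0,0,0],[0,0,0],[0,0,0],[0,0,0],[0,0,0],[0,0,0]],"hand":[3,3,3,3,3,3,3,3]}'
```

```text
clock: 3.1
position: [588.1, 35.2, 119.7]
ee_rot: [0.036, 0.999, 0.0, 0.0]
contact_force: [0.9, -0.1, -0.3]
gripper_width: 54.2
grasp_force: 63.4
clock: 4.1
position: [591.2, 167.4, 34.7]
ee_rot: [0.036, 0.999, -0.001, -0.001]
contact_force: [0.5, -0.1, -0.6]
gripper_width: 54.6
grasp_force: 63.4
```

```bash
python3 -m creep '{"translation":[[0,0,-0.3],[0,0,-0.4],[0,0,-0.4],[0,0,-0.4],[0,0,-0.4],[0,0,1.5],[0,0,5],[0,-3,9]],"delta_rot":[[0,0,0],[0,0,0],[0,0,0],[0,0,0],[0,0,0],[0,0,0],[0,0,0],[0,0,0]],"hand":[3,3,7.5,7.5,7.5,7.5,7.5,7.5]}'
python3 -c "
from h import *
im,d,W=cloud('scene');cv2.imwrite('pics/s2.png',cv2.resize(im[160:290,290:450,::-1],None,fx=4,fy=4))"
```

```text
clock: 5.1
position: [591.4, 139.2, 125.8]
ee_rot: [0.035, 0.999, -0.0, -0.0]
contact_force: [1.2, 0.2, 0.5]
gripper_width: 74.9
grasp_force: 0.0
```

View pics/s2.png

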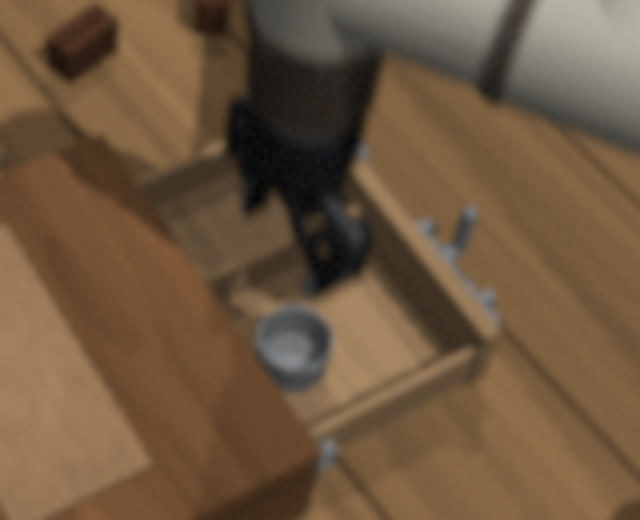

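The first cup stands at the back of the wide compartment, at about (293,345) in the crop. Next is cup B.

```bash
python3 -m creep '{"translation":[[-1,-4,0],[-3,-10,0],[-4.8,-16,0],[-6.6,-22,0],[-8.4,-28,0],[-10.2,-34,0],[-12,-40,0],[-13.8,-45.5,0]],"delta_rot":[[0,0,0],[0,0,0],[0,0,0],[0,0,0],[0,0,0],[0,0,0],[0,0,0],[0,0,0]],"hand":[8.5,8.5,8.5,8.5,8.5,8.5,8.5,8.5]}'
python3 -m creep '{"translation":[[-1.1,-2.7,0],[-1.1,-2.7,-3],[-1.1,-2.7,-8],[-1.1,-2.7,-11.4],[-1.1,-2.7,-11.4],[-1.1,-2.7,-11.4],[-1.1,-2.7,-11.4],[-1.1,-2.7,-11.4]],"delta_rot":[[0,0,0],[0,0,0],[0,0,0],[0,0,0],[0,0,0],[0,0,0],[0,0,0],[0,0,0]],"hand":[8.5,8.5,8.5,8.5,3,3,3,3]}'
```

```text
clock: 6.15
position: [452.8, -318.7, 125.6]
ee_rot: [0.036, 0.999, -0.0, 0.0]
contact_force: [1.0, 0.3, -0.4]
gripper_width: 85.1
grasp_force: 0.0
clock: 7.15
position: [443.2, -344.0, 12.6]
ee_rot: [0.036, 0.999, -0.0, 0.001]
contact_force: [0.4, 0.4, -1.1]
gripper_width: 54.7
grasp_force: 63.2
```

```bash
python3 -m creep '{"translation":[[0,0,3],[1,1,8],[2.5,5,12],[4,11,12],[5.5,17,12],[7,23,12],[8,29,12],[8,35,12]],"delta_rot":[[0,0,0],[0,0,0],[0,0,0],[0,0,0],[0,0,0],[0,0,0],[0,0,0],[0,0,0]],"hand":[3,3,3,3,3,3,3,3]}'
python3 -m creep '{"translation":[[0,6,0],[0,11.5,0],[0,15.2,0],[0,16.6,0],[0,16.6,-4],[0,16.6,-7],[0,16.6,-9],[0,16.6,-9.1]],"delta_rot":[[0,0,0],[0,0,0],[0,0,0],[0,0,0],[0,0,0],[0,0,0],[0,0,0],[0,0,0]],"hand":[3,3,3,3,3,3,3,3]}'
```

```text
clock: 8.15
position: [523.1, 8.5, 132.1]
ee_rot: [0.036, 0.999, 0.0, 0.001]
contact_force: [1.1, 0.1, -1.2]
gripper_width: 54.8
grasp_force: 63.4
clock: 9.15
position: [521.5, 170.9, 39.2]
ee_rot: [0.037, 0.999, -0.001, -0.001]
contact_force: [0.5, -0.4, 0.6]
gripper_width: 55.1
grasp_force: 63.4
```

```bash
python3 -m creep '{"translation":[[0,0,-0.6],[0,0,-0.85],[0,0,-0.85],[0,0,-0.85],[0,0,-0.85],[0,0,1.5],[0,0,6],[0,-4,9]],"delta_rot":[[0,0,0],[0,0,0],[0,0,0],[0,0,0],[0,0,0],[0,0,0],[0,0,0],[0,0,0]],"hand":[3,3,7.5,7.5,7.5,7.5,7.5,7.5]}'
python3 -m creep '{"translation":[[0,-5,0],[0.5,-11,0],[1,-17,0],[1.5,-23,0],[2.3,-28,0],[3,-31.2,0],[3.1,-31.9,0],[3.1,-31.9,-2]],"delta_rot":[[0,0,0],[0,0,3],[0,0,6],[0,0,9],[0,0,12],[0,0,15],[0,0,17],[0,0,17]],"hand":[7.5,7.5,7.5,7.5,7.5,7.5,7.5,7.5]}'
python3 -c "
from h import *
im,d,W=cloud('scene');cv2.imwrite('pics/s3.png',cv2.resize(im[130:290,270:450,::-1],None,fx=3.7,fy=3.7))"
```

```text
clock: 10.15
position: [523.7, 133.8, 132.6]
ee_rot: [0.034, 0.999, 0.001, 0.002]
contact_force: [-0.3, -0.0, -0.4]
gripper_width: 75.1
grasp_force: 0.0
clock: 11.15
position: [554.7, -188.0, 111.5]
ee_rot: [-0.111, 0.994, -0.001, 0.002]
contact_force: [0.0, 0.5, -1.1]
gripper_width: 74.8
grasp_force: 0.0
```

View pics/s3.png

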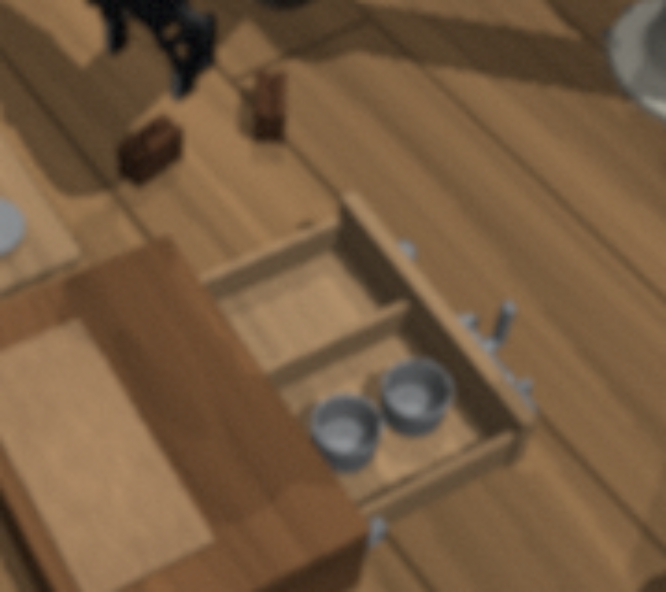

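Both cups stand upright, at (345,432) and (416,396) in the crop. The gripper is over the first holder.

```bash
python3 -m creep '{"translation":[[0,-0.1,-4],[0,-0.1,-8],[0,-0.1,-9.8],[0,-0.1,-9.8],[0,-0.1,-9.8],[0,-0.1,-9.8],[0,-0.1,-9.8],[0,-0.1,-9.8]],"delta_rot":[[0,0,0],[0,0,0],[0,0,0],[0,0,0],[0,0,0],[0,0,0],[0,0,0],[0,0,0]],"hand":[7.5,7.5,7.5,5,1,1,1,1]}'
```

```text
clock: 12.2
position: [554.6, -187.8, 13.9]
ee_rot: [-0.112, 0.994, -0.0, 0.001]
contact_force: [-1.1, 1.0, 5.8]
gripper_width: 29.0
grasp_force: 59.8
```

```bash
python3 -m creep '{"translation":[[0,0,3],[0,0.5,8],[0.5,4,11],[1.3,10,11],[2.2,16,11],[3,21,11],[3.3,23,10.5],[3.3,23.1,8]],"delta_rot":[[0,0,0],[0,0,0],[0,0,-3],[0,0,-7],[0,0,-11],[0,0,-15],[0,0,-17],[0,0,-17]],"hand":[1,1,1,1,1,1,1,1]}'
python3 -m creep '{"translation":[[0,0,-2.5],[0,0,-5],[0,0,-5.7],[0,0,-5.8],[0,0,-5.8],[0,0,-5.8],[0,0,-5.8],[0,0,-5.8]],"delta_rot":[[0,0,0],[0,0,0],[0,0,0],[0,0,0],[0,0,0],[0,0,0],[0,0,0],[0,0,0]],"hand":[1,1,1,1,1,1,1,1]}'
```

```text
clock: 13.2
position: [587.7, 45.5, 93.4]
ee_rot: [0.035, 0.999, 0.001, 0.002]
contact_force: [-0.3, -0.4, -1.4]
gripper_width: 29.1
grasp_force: 59.4
clock: 14.2
position: [586.6, 43.3, 34.6]
ee_rot: [0.036, 0.999, 0.0, 0.0]
contact_force: [0.1, -0.2, -0.1]
gripper_width: 29.0
grasp_force: 59.3
```

```bash
python3 -m creep '{"translation":[[0,0,-0.25],[0,0,-0.3],[0,0,-0.3],[0,0,-0.3],[0,0,-0.3],[0,0,1.5],[0,0,6],[-2,-2,9]],"delta_rot":[[0,0,0],[0,0,0],[0,0,0],[0,0,0],[0,0,0],[0,0,0],[0,0,0],[0,0,0]],"hand":[1,1,5.2,5.2,5.2,5.2,5.2,5.2]}'
python3 -m creep '{"translation":[[-2,-3,0],[-5,-7,0],[-8,-11,0],[-11,-15.5,0],[-13.2,-19,0],[-14.2,-19.8,0],[-14.2,-19.8,-3],[-14.2,-19.8,-3]],"delta_rot":[[0,0,6],[0,0,15],[0,0,25],[0,0,35],[0,0,45],[0,0,54],[0,0,59.5],[0,0,59.5]],"hand":[6.5,7.5,7.5,7.5,7.5,7.5,7.5,7.5]}'
python3 -c "
from h import *
im,d,W=cloud('scene');cv2.imwrite('pics/s4.png',cv2.resize(im[130:290,270:450,::-1],None,fx=3.7,fy=3.7))"
```

```text
clock: 15.2
position: [568.1, 24.0, 126.0]
ee_rot: [0.035, 0.999, 0.0, 0.002]
contact_force: [0.0, -0.2, 0.6]
gripper_width: 52.0
grasp_force: 0.0
clock: 16.2
position: [422.7, -174.8, 93.0]
ee_rot: [-0.464, 0.886, 0.001, -0.002]
contact_force: [-0.4, 0.7, 0.2]
gripper_width: 74.9
grasp_force: 0.0
```

View pics/s4.png

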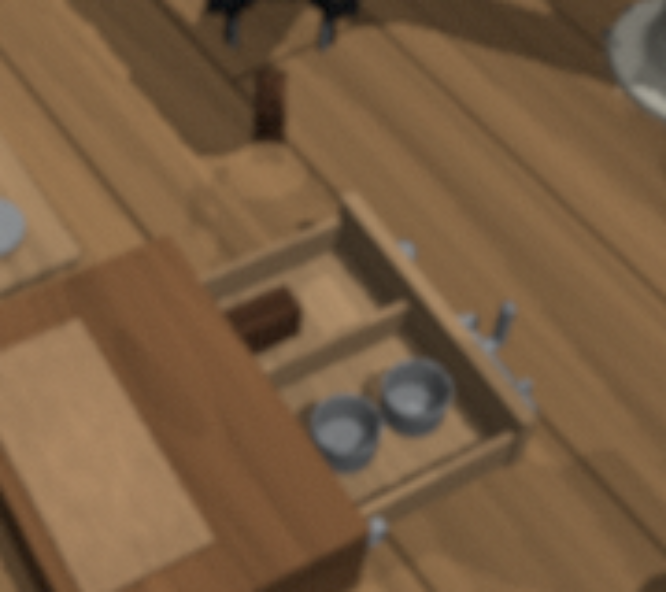

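The first holder stands in the narrow compartment, at about (265,318). The gripper is over the last holder.

```bash
python3 -m creep '{"translation":[[0,0,-4],[0,0,-7.5],[0,0,-8.1],[0,0,-8.1],[0,0,-8.1],[0,0,-8.1],[0,0,-8.1],[0,0,-8.1]],"delta_rot":[[0,0,0],[0,0,0],[0,0,0],[0,0,0],[0,0,0],[0,0,0],[0,0,0],[0,0,0]],"hand":[7.5,7.5,7.5,5,1,1,1,1]}'
```

```text
clock: 17.25
position: [425.9, -174.9, 14.9]
ee_rot: [-0.465, 0.885, -0.001, 0.001]
contact_force: [-0.1, 0.2, 7.2]
gripper_width: 29.1
grasp_force: 60.1
```

```bash
python3 -m creep '{"translation":[[0,0,4],[0.5,0.5,9],[2,3,11.5],[4,8,11.5],[6,13,11.5],[7.6,18,11.5],[8.8,21.5,11.5],[9.2,22.3,11.5]],"delta_rot":[[0,0,0],[0,0,-6],[0,0,-15],[0,0,-25],[0,0,-35],[0,0,-45],[0,0,-54],[0,0,-59.5]],"hand":[1,1,1,1,1,1,1,1]}'
python3 -m creep '{"translation":[[0,0,0],[0,0,-3],[0,0,-6],[0,0,-8.5],[0,0,-9.3],[0,0,-9.4],[0,0,-9.4],[0,0,-9.4]],"delta_rot":[[0,0,0],[0,0,0],[0,0,0],[0,0,0],[0,0,0],[0,0,0],[0,0,0],[0,0,0]],"hand":[1,1,1,1,1,1,1,1]}'
```

```text
clock: 18.25
position: [517.0, 50.5, 128.7]
ee_rot: [0.036, 0.999, 0.0, 0.001]
contact_force: [-0.4, -1.0, -0.8]
gripper_width: 29.2
grasp_force: 59.5
clock: 19.25
position: [517.0, 48.4, 35.3]
ee_rot: [0.036, 0.999, 0.0, 0.001]
contact_force: [0.5, -0.2, -0.8]
gripper_width: 28.9
grasp_force: 59.5
```

```bash
python3 -m creep '{"translation":[[0,0,-0.2],[0,0,-0.25],[0,0,-0.25],[0,0,-0.25],[0,0,-0.25],[0,0,1.5],[0,0,6],[-1,0,11]],"delta_rot":[[0,0,0],[0,0,0],[0,0,0],[0,0,0],[0,0,0],[0,0,0],[0,0,0],[0,0,0]],"hand":[1,1,5.2,5.2,5.2,5.2,5.2,5.2]}'
python3 -m creep '{"translation":[[-3,1,0.5],[-6,4,0.5],[-8.6,6,0.5],[-8.6,6,0.5]],"delta_rot":[[0,0,0],[0,0,0],[0,0,0],[0,0,0]],"hand":[2,0,0,0]}'
python3 - <<'E'
from h import *
im,d,W=cloud('scene');cv2.imwrite('pics/s5.png',cv2.resize(im[130:290,270:450,::-1],None,fx=3.7,fy=3.7))
W=W.reshape(-1,3);p=W[:,:2]-[636.6,112.5];x=p@[.9974,-.0715];y=p@[.0715,.9974];z=W[:,2]
for a,b in((-80,-30),(-140,-88)):
  for q in((-120,-26),(-15,120)):
    m=(x>a-5)&(x<b+5)&(y>q[0])&(y<q[1])&(z>48)&(z<64);print(a,q,m.sum(),np.median(z[m]) if m.any() else 0,x[m].min(),x[m].max(),y[m].min(),y[m].max())
E
```

```text
clock: 20.25
position: [506.3, 48.1, 144.8]
ee_rot: [0.036, 0.999, -0.0, -0.001]
contact_force: [1.0, 0.2, 0.3]
gripper_width: 51.7
grasp_force: 0.0
clock: 20.75
position: [419.0, 108.8, 149.5]
ee_rot: [0.035, 0.999, 0.0, -0.0]
contact_force: [0.7, -0.0, 0.8]
gripper_width: -0.1
grasp_force: 0.0
-80 (-120, -26) 159 58.1074804412458 -84.82396993257285 -25.06400596728103 -119.51141279375496 -56.217662794681026
-80 (-15, 120) 78 53.38858278635507 -77.696848680337 -26.115759021662203 22.87653443531098 119.80462236972878
-140 (-120, -26) 180 58.43549888316937 -144.52499677694897 -84.82396993257285 -119.51141279375496 -55.66588268280627
-140 (-15, 120) 83 53.211682842499954 -144.93449703730948 -88.74414965300107 22.996584665559553 79.46524451693624
```

View pics/s5.png

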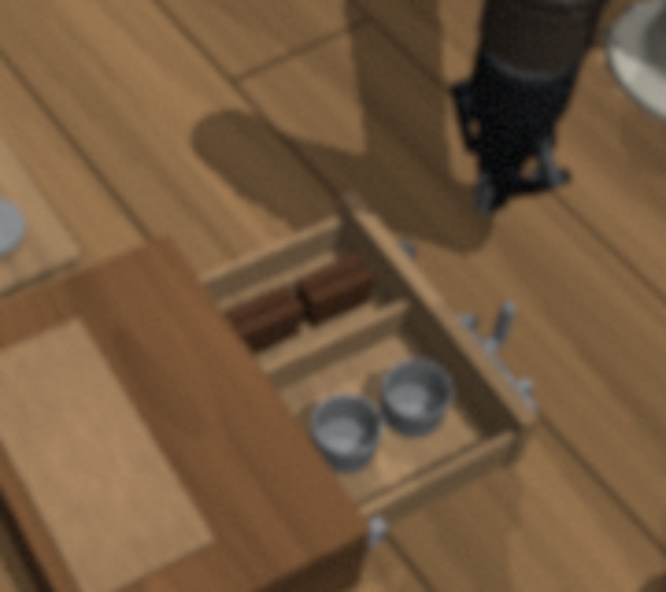

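All four stand upright in their compartments; the holder tops are at 58 mm, as they should be. Now I'll descend in front of the panel and push gently.

```bash
python3 -m creep '{"translation":[[0,0,-4],[0,0,-8],[0,0,-8.9],[0.5,-0.04,-8.9],[1.2,-0.09,-8.9],[1.8,-0.13,-8.9],[2.3,-0.16,-8.9],[2.8,-0.2,-8.9]],"delta_rot":[[0,0,0],[0,0,0],[0,0,0],[0,0,0],[0,0,0],[0,0,0],[0,0,0],[0,0,0]],"hand":[0,0,0,0,0,0,0,0]}'
python3 -m creep '{"translation":[[0.4,-0.03,0],[0.8,-0.06,0],[1.3,-0.09,0],[1.9,-0.14,0],[2.6,-0.19,0],[3.3,-0.24,0],[4,-0.29,0],[4.7,-0.34,0]],"delta_rot":[[0,0,0],[0,0,0],[0,0,0],[0,0,0],[0,0,0],[0,0,0],[0,0,0],[0,0,0]],"hand":[0,0,0,0,0,0,0,0]}'
```

```text
clock: 21.8
position: [448.9, 106.3, 60.6]
ee_rot: [0.036, 0.999, 0.0, 0.0]
contact_force: [0.3, -0.3, -0.2]
gripper_width: -0.1
grasp_force: 0.0
clock: 22.8
position: [495.7, 102.6, 60.1]
ee_rot: [0.036, 0.999, -0.0, -0.0]
contact_force: [-2.8, -0.0, 0.9]
gripper_width: -0.1
grasp_force: 1.7
```

```bash
python3 -m creep '{"translation":[[0.8,-0.06,0],[1.8,-0.13,0],[2.8,-0.2,0],[3.9,-0.28,0],[5,-0.36,0],[6.1,-0.44,0],[7.2,-0.52,0],[8.2,-0.59,0]],"delta_rot":[[0,0,0],[0,0,0],[0,0,0],[0,0,0],[0,0,0],[0,0,0],[0,0,0],[0,0,0]],"hand":[0,0,0,0,0,0,0,0]}'
python3 -m creep '{"translation":[[0.9,-0.06,0],[1.7,-0.12,0],[2.4,-0.17,0],[3,-0.21,0],[3.5,-0.25,0],[3.9,-0.28,0],[4.2,-0.3,0],[4.4,-0.31,0]],"delta_rot":[[0,0,0],[0,0,0],[0,0,0],[0,0,0],[0,0,0],[0,0,0],[0,0,0],[0,0,0]],"hand":[0,0,0,0,0,0,0,0]}'
```

```text
clock: 23.8
position: [578.1, 96.8, 60.2]
ee_rot: [0.036, 0.999, -0.0, -0.0]
contact_force: [-3.7, -0.1, -0.6]
gripper_width: 0.4
grasp_force: 1.8
clock: 24.8
position: [621.5, 93.8, 60.3]
ee_rot: [0.036, 0.999, -0.0, -0.0]
contact_force: [-2.7, 0.1, -2.2]
gripper_width: 0.1
grasp_force: 1.6
```

```bash
python3 -m creep '{"translation":[[0.15,-0.01,0],[0.3,-0.02,0],[0.45,-0.03,0],[0.6,-0.04,0],[0.7,-0.05,0],[0.7,-0.05,0]],"delta_rot":[[0,0,0],[0,0,0],[0,0,0],[0,0,0],[0,0,0],[0,0,0]],"hand":[0,0,0,0,0,0]}'
```

```text
clock: 25.55
position: [625.3, 93.5, 60.3]
ee_rot: [0.036, 0.999, -0.0, -0.003]
contact_force: [-10.9, 2.4, 3.6]
gripper_width: 0.3
grasp_force: 6.0
```

The drawer hit its stop at 10.9 N. I'll back off and measure the bolt knob.

```bash
python3 -m creep '{"translation":[[-1,0.07,0],[-4,0.3,0],[-9,0.65,0],[-13,0.9,2],[-16,0.9,7],[-16,0.9,9],[-16,-8,9],[-16,-10,9]],"delta_rot":[[0,0,0],[0,0,0],[0,0,0],[0,0,0],[0,0,0],[0,0,0],[0,0,0],[0,0,0]],"hand":[0,0,0,0,0,0,0,0]}'
python3 - <<'E'
from h import *
for n in("scene","top"):
    im,d,W=cloud(n);u=W
    if n=="scene":cv2.imwrite('pics/s6.png',cv2.resize(im[150:300,270:430,::-1],None,fx=4,fy=4))
    w=W.reshape(-1,3);p=w[:,:2]-[636.6,112.5];x=p@[.9974,-.0715];y=p@[.0715,.9974];z=w[:,2]
    m=(z>85)&(z<118)&(x>-45)&(x<-10)&(y>0)&(y<110);print(n,"knob",m.sum(),np.median(w[m],0),x[m].min(),x[m].max(),y[m].min(),y[m].max())
    m=(z>66)&(z<84)&(x>-40)&(x<20)&(y>-130)&(y<0);print("panel x",np.percentile(x[m],[2,50,98]),m.sum())
E
```

```text
clock: 26.55
position: [470.6, -7.1, 152.4]
ee_rot: [0.035, 0.999, 0.001, 0.004]
contact_force: [1.5, -1.2, -0.3]
gripper_width: -0.2
grasp_force: 0.0
scene knob 29 [616.34291418 165.53394324 103.83870343] -30.990781273487986 -20.878517225109583 45.15971919668153 55.76685160701925Traceback (most recent call last):
  File "<stdin>", line 7, in <module>
    return _quantile_unchecked(
        a, q, axis, out, overwrite_input, method, keepdims, weights)
    return _ureduce(a,
                    func=_quantile_ureduce_func,
    ...<5 lines>...
                    overwrite_input=overwrite_input,
                    method=method)
    r = func(a, **kwargs)
    result = _quantile(arr,
                       quantiles=q,
    ...<2 lines>...
                       out=out,
                       weights=wgt)
    slices_having_nans = np.isnan(arr[-1, ...])
                                  ~~~^^^^^^^^^
IndexError: index -1 is out of bounds for axis 0 with size 0
```

View pics/s6.png

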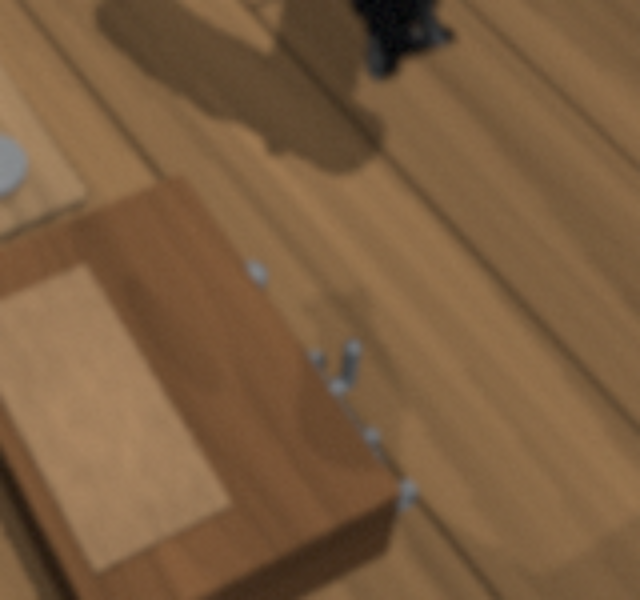

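The drawer is flush. The bolt handle is at about (350,360) in the crop, with its axis at world (614,163.5). I'll push it towards +y with the closed fingers.

```bash
python3 -m creep '{"translation":[[4,3,0],[9,8,0],[13,11.5,0],[14.3,12.6,0],[14.3,12.6,-3],[14.3,12.6,-6],[14.3,12.6,-6.6],[14.3,12.6,-6.6]],"delta_rot":[[0,0,0],[0,0,0],[0,0,0],[0,0,0],[0,0,0],[0,0,0],[0,0,0],[0,0,0]],"hand":[0,0,0,0,0,0,0,0]}'
python3 -m creep '{"translation":[[0.04,0.6,0],[0.08,1.2,0],[0.13,1.8,0],[0.17,2.4,0],[0.21,3,0],[0.26,3.6,0],[0.3,4.2,0],[0.34,4.7,0]],"delta_rot":[[0,0,0],[0,0,0],[0,0,0],[0,0,0],[0,0,0],[0,0,0],[0,0,0],[0,0,0]],"hand":[0,0,0,0,0,0,0,0]}'
```

```text
clock: 27.6
position: [612.7, 119.7, 85.3]
ee_rot: [0.036, 0.999, 0.0, 0.001]
contact_force: [0.4, -0.2, 0.1]
gripper_width: -0.0
grasp_force: 0.0
clock: 28.6
position: [614.9, 166.7, 84.3]
ee_rot: [0.036, 0.999, -0.0, -0.0]
contact_force: [0.1, -1.0, 1.6]
gripper_width: 0.1
grasp_force: 0.8
```

```bash
python3 -m creep '{"translation":[[0.02,0.3,0],[0.04,0.6,0],[0.06,0.8,0],[0.07,1,0],[0.08,1.1,0],[0.08,1.2,0],[0.09,1.3,0],[0.09,1.3,0]],"delta_rot":[[0,0,0],[0,0,0],[0,0,0],[0,0,0],[0,0,0],[0,0,0],[0,0,0],[0,0,0]],"hand":[0,0,0,0,0,0,0,0]}'
```

```text
clock: 29.6
position: [614.8, 173.9, 84.4]
ee_rot: [0.037, 0.999, -0.004, -0.002]
contact_force: [1.3, -15.9, 3.6]
gripper_width: -0.1
grasp_force: 8.0
```

```bash
python3 -m creep '{"translation":[[0,-1,0],[-0.1,-3,0],[-0.1,-4,2],[-0.1,-4,6],[-6,-10,8],[-12,-16,8]],"delta_rot":[[0,0,0],[0,0,0],[0,0,0],[0,0,0],[0,0,0],[0,0,0]],"hand":[0,0,0,0,0,0]}'
python3 - <<'E'
from h import *
for n in("scene","top"):
    im,d,W=cloud(n)
    cv2.imwrite(f'pics/f_{n}.png',cv2.resize(im[150:300,270:430,::-1],None,fx=4,fy=4) if n=="scene" else im[...,::-1])
    w=W.reshape(-1,3);p=w[:,:2]-[636.6,112.5];x=p@[.9974,-.0715];y=p@[.0715,.9974];z=w[:,2]
    m=(z>98)&(z<118)&(x>-45)&(x<-10)&(y>20)&(y<130)
    if m.any():print(n,"knob",m.sum(),np.median(w[m],0),np.median(x[m]),np.median(y[m]),y[m].min(),y[m].max())
E
```

```text
clock: 30.35
position: [527.7, 51.2, 163.0]
ee_rot: [0.036, 0.999, 0.001, 0.001]
contact_force: [-0.3, -0.5, 0.6]
gripper_width: 0.3
grasp_force: 0.0
scene knob 20 [616.53861445 194.50700026 109.02381002] -25.782224194232548 80.46655782989205 74.93063811817761 83.68215917609733
top knob 13 [614.65756163 189.91500743 108.54794377] -27.624493450120482 75.38349322727268 70.94432017363559 80.54183797643792
```

View pics/f_scene.png

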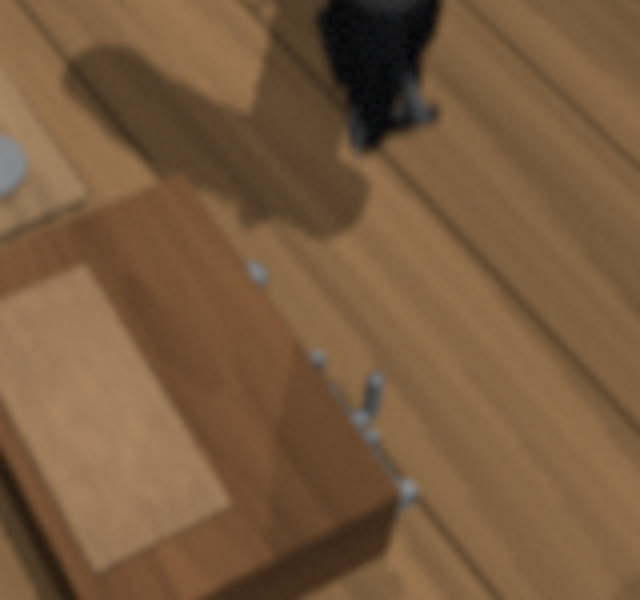

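The handle travelled about 30 mm and met a hard stop: 16 N against 1.5 N of friction. The handle is against its end bracket at about (372,430), the drawer is flush and the arm is clear. Handing in.

```bash
python3 -c "
from bench import *
print(job_done())"
```

```text
the job is handed in; nothing more can be done
None
```

I put both cups in the wide compartment and both holders in the narrow one, all upright before closing, then pushed the drawer shut to its stop and slid the bolt to its stop. I handed the job in at about 30 s; no verdict came back, and I couldn't see inside the drawer once it was shut.

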